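Put the measured test plate away in the empty stand

TASK

Of the two aluminium plates standing in the low dark steel blocks, take the larger one and slide it upright into the slot of the only empty grey stand, fully down to the bottom. Lower it in rather than dropping it, let go, and leave the smaller plate standing in its block.

Things in the scene. Friction and masses are not known exactly. Their poses are not given: they have to be found in the camera images.
- plate_center (a point): centre of the larger aluminium plate: 90 long (x) x 12 thick (y) x 110 tall (z, up) mm, 0.3 kg; a half turn about z is the same. It starts upright in the groove (98 x 16, 20 deep, floor 8 above the bench) of a low fixed dark steel block 110 x 56, 28 high, so its centre is 63 and its top 118 above the bench; both faces are bare above the block.
- stand: the empty stand, fixed: grey, dark foot, 142 x 64, 55 high (mm). Origin: underside centre, on the bench under the slot's centre; x along the slot, y across, z up. Slot 102 x 18, floor 8 above the bench, straight to 43, flared to 114 x 30 at the top. A seated plate has its centre 63, top 118 above the bench. Like stands 100 to 270 mm away hold plates up to 103 high.
- small_plate_center (a point): centre of the smaller aluminium plate, 60 x 12 x 70 tall (mm), upright in the other low dark block (same block size), its centre 43 above the bench; axes as for the larger plate. It stays there.
Not all that is in view belongs to the job. What is shaped like the stand but blue or pink is not meant.

How it is judged (in metres and radians):
On the way:
1. the larger plate is lifted clear of its block (height (world z) of plate_center above 0.095 m), for 0.1 s.
At the end, for the whole second after the job is handed in: The larger plate stands at rest in the empty stand's slot, centre within 15 mm of the slot's centre along and across it, at most 10 mm short of the bottom, leaning less than 15 degrees and within about 11 degrees of the slot's direction; the smaller plate is within 30 mm of where it stood (x of plate_center in the frame of stand between -0.015 and 0.015 m and y of plate_center in the frame of stand between -0.015 and 0.015 m and z of plate_center in the frame of stand below 0.073 m and angle between plate_center's own z axis and vertical below 0.26 rad and angle between the x axis of plate_center and the x axis of stand, either way round below 0.2 rad and distance of small_plate_center from where it was at the start of the episode below 0.03 m and linear speed of plate below 0.02 m/s); the robot touches nothing.
It fails at once if the larger plate is let go over or in the stand while still more than 20 mm from the bottom of the slot (dropped in) (horizontal distance between plate_center and stand below 0.04 m and z of plate_center in the frame of stand above 0.083 m and contact force between the fingers and plate below 0.05 N).
It fails at once if the smaller plate is moved more than 30 mm (distance of small_plate_center from where it was at the start of the episode above 0.03 m).
It also fails if it takes over 43 s, if anything falls off the work surface, if the arm or the gripper's body presses on something with over 40 N, if the wrist force passes 120 N, or if a joint passes its speed limit or range.

ROBOT

A 7-joint arm with a two-finger parallel gripper is mounted at the origin on the work surface. World frame = base frame: x ahead of the robot, y to its left, z up, the work surface at z = 0. Lengths are in mm, angles in rad, forces in N, time in s.
With the tool pointing down it reaches from about 400 to 875 mm from the base axis. Payload 4.4 kg.
Tool frame: the origin (TCP) lies at the very end of the fingers, on their centre line; the grasp point (between the pads) lies 19 mm behind it; z points along the fingers, x is the direction in which the jaws open and shut, and the axes are right-handed (so a half turn about z gives the same grasp; the last joint's range is limited). The gripper opens to 85 mm and grips with 20 to 120 N. Pads are 22 mm wide; open, the fingers measure 114 mm over their backs; the gripper's body (76 mm by 85 mm) begins 54 mm behind the grasp point. The pads swing forward as they close: fully open they stand 13 mm farther back than shut.
Start: joints at [-1.308, 0.628, 0.038, 1.517, -0.027, 0.996, -0.02], TCP at [209.865, 615.203, 191.613] pointing down, gripper open.
Joint ranges: [-3.06, 3.06], [-0.37, 2.12], [-1.25, 1.32], [0.18, 2.47], [-1.1, 4.24], [0.23, 1.98], [-2.94, 2.94]. Speed limits (rad/s): [2.57, 2.57, 3.14, 3.14, 3.14, 3.14, 3.14].

INTERFACE

Orientations are given as [roll, pitch, yaw] about the fixed x, y, z axes, in that order (R = Rz(yaw) Ry(pitch) Rx(roll)).
In Python, from cell import ctrl gives the robot as it stands.
- The arm moves only by the shell command python3 -m creep 'ROWS'. ROWS is text: rows parted by semicolons, each of 7 numbers parted by spaces: the shift along the tool's x, y, z in units of 40 mm (1.0 is 40 mm), then the turn, a rotation vector about the tool's x, y, z in degrees, then the closure, from 0 (fully open) to 1 (shut). In form: x y z rx ry rz grip; .... A call has 1 to 10 rows; each row is the pose to reach, as a shift and turn from the pose commanded when the call began, along the tool's axes at that moment; what a row does not reach only later rows make up. A row lasts 1/12 s, in which the tool goes at most 41.7 mm and 7.16 degrees, less where a joint would pass 70% of its speed; a pose out of reach is approached as far as the arm can. A call with a gripper value outside its range is refused whole. The fingers move at their own pace and stop on an object; the grip force is fixed at half the most. Time passes only in rows, so rows that repeat a pose let the fingers close. It gives the time, the measured TCP pose, the force and the opening at its end, in the units of the state.
- ctrl.read_state(): the state, without advancing time (a new reading comes with each control period).
- ctrl.get_image(name): name is "scene" or "top" or "wrist"; returns a dict with "img" (480x640x3 uint8, red, green, blue), "vfov" (degrees; the focal length in pixels is half the picture's height over the tangent of half this angle, whatever the lens; pixels are square), "cx", "cy" (the principal point, pixels), "T" (4x4, takes a point from camera to world coordinates); the wrist camera has in their place "tool_from_camera" (4x4, takes a point from camera to tool coordinates, whose origin is the TCP and whose axes are the tool frame's). Camera axes: x right, y up, looking along -z (the intrinsics and any distortion apply to the point x, -y, -z); pixel columns grow to the right and rows downward; lengths in mm; the calibration is good to about 2 mm. A picture is of the moment at which its call begins: read the wrist's pose just before it. There is no depth.
- ctrl.finish_job(): hands the job in, once; it reports no verdict.
Trained networks look in the newest picture that a camera, given by its name, has taken for a name from the list of things; names that differ only in an ending like _2 or _b are one class to them, and where a whole thing is asked for, a point or a joint stands for the part that bears it (a point fixed in the world has none). Each returns a list of dicts, best first, with "score" (0 to 1); they miss things now and then, are a little off and sometimes report something else, mostly with a low value. They report only what shows in the picture. A call takes as long as a camera call. They do not tell look-alikes from the thing itself.
- ctrl.boxes_of(camera, thing): "rect" ([left, top, right, bottom] in pixels, round what is visible of it).
- ctrl.cut_out(camera, thing): "pixels" (480x640 bool, what is visible of it) and "rect" ([left, top, right, bottom] in pixels, round what is visible of it).
The state is a dict: "clock": time; "qpos": joint angles; "qd": joint speeds; "tau": joint torques, N m; "eef_pos": TCP position; "tool_rot": TCP orientation; "force": force on the tool from outside, world axes, zero at the start; "torque": the same for the moment, N m; "width": finger opening in mm.
Only numpy, scipy, OpenCV 4.12 (cv2) and the standard library are available. Lean on these libraries where they do the work, as an engineer would, in place of code of your own. Each camera call takes 0.05 s, during which the arm holds its last target.

## Working session

There is one attempt and no reset: what is moved stays moved. The work goes in short steps, Python scripts to look and compute and a shell command to move; the robot and the scene stay as the last step left them, time stands still between calls to the robot, and variables do not carry over. Pictures are saved under pics/ and viewed, and the job is handed in when it is done.

```bash
mkdir -p pics; ls; python3 - <<'E'
from cell import ctrl
import cv2,numpy as np
s=ctrl.read_state(); print(s)
for c in ["scene","top","wrist"]:
    d=ctrl.get_image(c); cv2.imwrite(f"pics/{c}0.png",d["img"][:,:,::-1])
    print(c,{k:(np.round(v,4).tolist() if not np.isscalar(v) else v) for k,v in d.items() if k!="img"})
    for t in ["plate_center","stand","small_plate_center"]:
        for b in ctrl.boxes_of(c,t): print(c,t,np.round(b["rect"]),round(b["score"],2))
E
```

```text
pics
{'clock': 0.0, 'qpos': array([-1.30779095,  0.62933055,  0.038431  ,  1.51836033, -0.02699004,
        0.99627104, -0.01998388]), 'qd': array([ 0.00053485, -0.0004604 ,  0.0010209 , -0.00115776, -0.00249707,
       -0.00218769, -0.00206419]), 'tau': array([ 9.65188428e-05, -5.63395071e+01,  1.22613665e+00, -1.93440932e+01,
        1.10665176e-02,  1.03984843e-02, -7.94905048e-06]), 'eef_pos': array([209.64229897, 614.54213061, 190.70149057]), 'tool_rot': array([3.14156745e+00, 1.85139748e-03, 1.24202150e+00]), 'force': array([ 0.1836553 ,  0.66999398, -0.19035069]), 'torque': array([-0.04090289, -0.01865408, -0.01285772]), 'width': 85.37160996786902}
scene {'vfov': 43.12680022070098, 'cx': 308.36703732110004, 'cy': 247.03938646337332, 'T': [[-0.7718, -0.4646, 0.4342, 878.9699], [0.6358, -0.5734, 0.5167, 551.1194], [0.009, 0.6748, 0.7379, 866.5627], [0.0, 0.0, 0.0, 1.0]]}
scene plate_center [367. 381. 419. 456.] 0.84
scene stand [323. 237. 397. 304.] 0.89
scene stand [257. 126. 324. 182.] 0.74
scene stand [163. 197. 239. 267.] 0.66
scene small_plate_center [285. 334. 320. 380.] 0.94
top {'vfov': 50.14381059435468, 'cx': 328.215051509197, 'cy': 235.3013401745542, 'T': [[-0.0132, 0.9899, -0.1414, 250.7655], [-0.9998, -0.0115, 0.0133, -17.994], [0.0116, 0.1416, 0.9899, 1206.8568], [0.0, 0.0, 0.0, 1.0]]}
top plate_center [163. 161. 183. 211.] 0.74
top stand [390. 167. 422. 227.] 0.97
top stand [275. 245. 306. 304.] 0.88
top stand [424. 280. 454. 347.] 0.84
top small_plate_center [243. 166. 257. 199.] 0.64
wrist {'vfov': 58.34361200256063, 'cx': 324.7849168129515, 'cy': 240.59705874044946, 'tool_from_camera': [[1.0, 0.0004, -0.0001, -0.315], [0.0003, -0.9658, -0.2595, -65.7473], [-0.0002, 0.2595, -0.9658, -182.7859], [0.0, 0.0, 0.0, 1.0]]}
```

View pics/scene0.png

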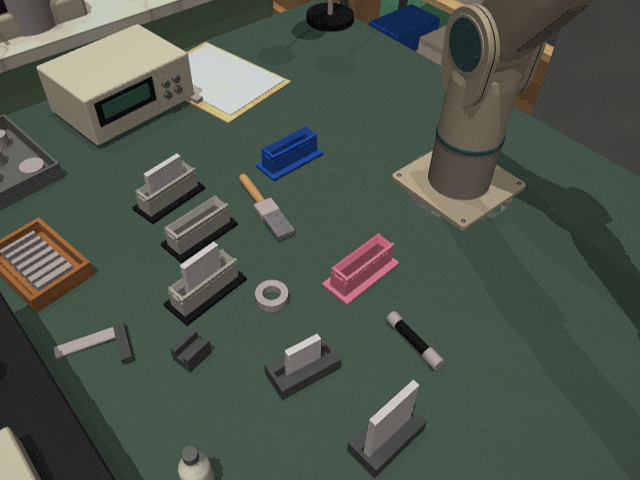

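View pics/top0.png

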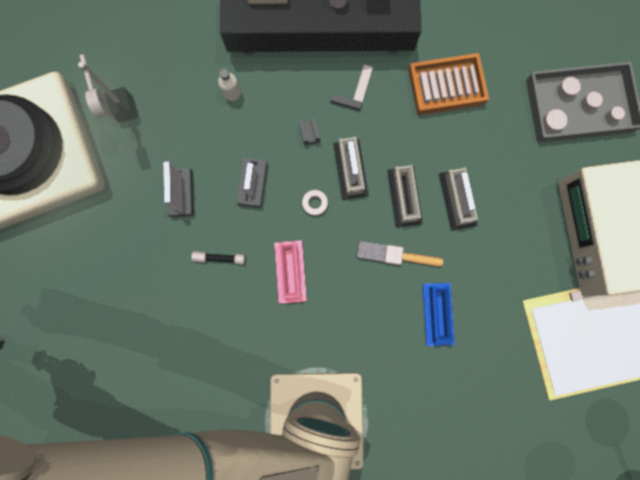

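```bash
python3 - <<'E'
import cv2
a=cv2.imread("pics/scene0.png")
cv2.imwrite("pics/crop_s.png",cv2.resize(a[110:470,140:440],None,fx=1.65,fy=1.65,interpolation=cv2.INTER_CUBIC))
a=cv2.imread("pics/top0.png")
cv2.imwrite("pics/crop_t.png",cv2.resize(a[145:360,150:470],None,fx=2.5,fy=2.5,interpolation=cv2.INTER_CUBIC))
E
```

```text
(no output)
```

View pics/crop_s.png

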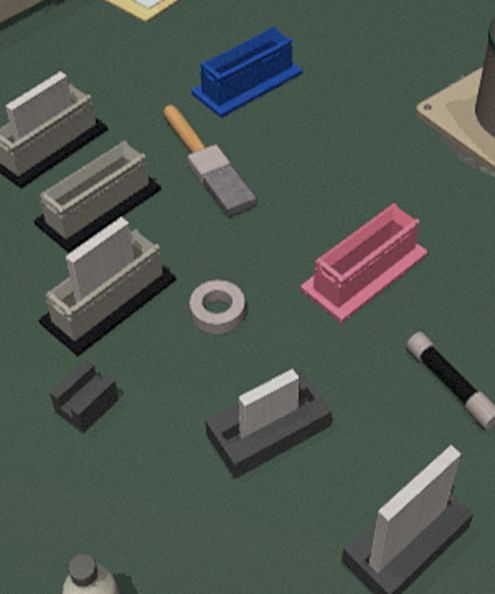

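View pics/crop_t.png

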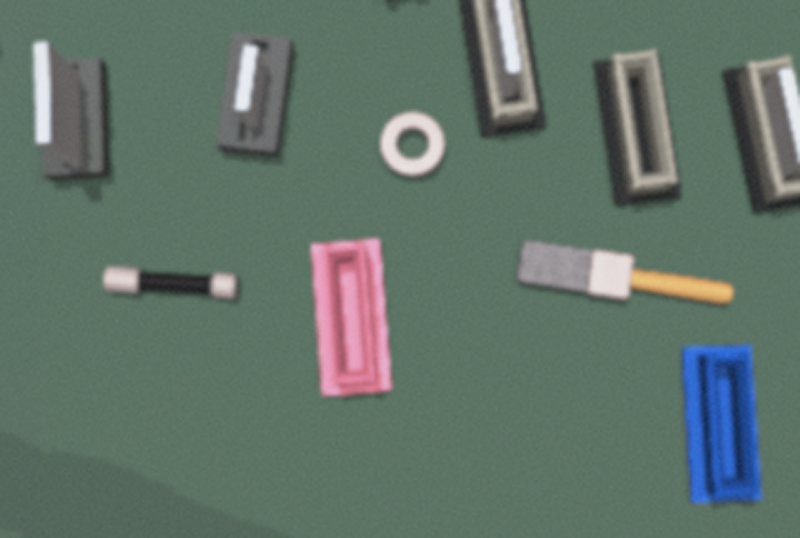

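Large plate candidates are the upright plates in dark blocks, top (168,187) and (248,180). The one at (168,187), scene (390,420), is taller and longer, so it is the larger one. 
Stand candidates are top (351,167), (406,195), (461,197), pink (290,272) and blue (439,315). The only empty grey one is top (406,195), scene (198,227); the crops confirm that its slot is empty.

```bash
cat > h.py <<'E'
import numpy as np,cv2
from scipy.spatial.transform import Rotation as Rn
def foc(d): return 240/np.tan(np.radians(d["vfov"])/2)
def tool_T(s):
    T=np.eye(4); T[:3,:3]=Rn.from_euler('xyz',s["tool_rot"]).as_matrix(); T[:3,3]=s["eef_pos"]; return T
def camT(d,s=None): return np.array(d["T"]) if "T" in d else tool_T(s)@np.array(d["tool_from_camera"])
def unproj(d,T,uv,z):
    uv=np.atleast_2d(np.asarray(uv,float)); f=foc(d)
    r=np.c_[(uv[:,0]-d["cx"])/f,-(uv[:,1]-d["cy"])/f,-np.ones(len(uv))]@T[:3,:3].T
    return T[:3,3]+r*((z-T[2,3])/r[:,2])[:,None]
def proj(d,T,P):
    p=(np.atleast_2d(P)-T[:3,3])@T[:3,:3]; f=foc(d)
    return np.c_[d["cx"]+f*p[:,0]/-p[:,2], d["cy"]-f*p[:,1]/-p[:,2]]
def rect(P): # min area rect of world xy
    (c,(w,h),a)=cv2.minAreaRect(P[:,:2].astype(np.float32))
    if w<h: w,h=h,w; a+=90
    return np.round(c,1),round(w,1),round(h,1),round((a+90)%180-90,1)
def save(img,n): cv2.imwrite("pics/"+n,img[:,:,::-1])
def box(cx,cy,yaw,lx,ly,z0,z1):
    c,s=np.cos(yaw),np.sin(yaw); P=[]
    for z in (z0,z1):
        for a,b in((1,1),(1,-1),(-1,-1),(-1,1)):
            x,y=a*lx/2,b*ly/2; P.append([cx+c*x-s*y,cy+s*x+c*y,z])
    return np.array(P)
def draw(im,d,T,P,col):
    p=np.round(proj(d,T,P)*8).astype(int)
    for i in range(4):
        for a,b in((i,(i+1)%4),(i+4,(i+1)%4+4),(i,i+4)):
            cv2.line(im,tuple(map(int,p[a])),tuple(map(int,p[b])),col,1,cv2.LINE_AA,3)
E
python3 - <<'E'
from h import *; from cell import ctrl
from scipy.optimize import least_squares
ds={c:ctrl.get_image(c) for c in("top","scene")}
M={}
for c in ds:
    for t in("plate_center","stand","small_plate_center"):
        r=ctrl.cut_out(c,t); M[c,t]=[x["pixels"] for x in r]
        for x in r: print(c,t,np.round(x["rect"]),round(x["score"],2),x["pixels"].sum())
np.save("m.npy",M,allow_pickle=True)
# bright strip of plate in top
g=ds["top"]["img"].min(2)
for (x0,y0,x1,y1,z) in((155,155,190,220,118),(238,160,262,205,78)):
    m=np.zeros_like(g,bool); m[y0:y1,x0:x1]=g[y0:y1,x0:x1]>150
    v,u=np.nonzero(m); print(len(v),rect(unproj(ds["top"],camT(ds["top"]),np.c_[u,v],z)))
# stand: dark foot + grey mask hull at top
for c in ds:
    for m in M[c,"stand"]:
        v,u=np.nonzero(m); print(c,u.mean(),v.mean(),rect(unproj(ds[c],camT(ds[c]),np.c_[u,v],30)))
print(rect(unproj(ds["top"],camT(ds["top"]),np.argwhere(M["top","plate_center"][0])[:,::-1],118)) if M["top","plate_center"] else "")
E
```

```text
top stand [388. 165. 423. 229.] 0.68 1611
top stand [273. 240. 308. 304.] 0.67 1716
top small_plate_center [246. 162. 253. 196.] 0.59 229
scene plate_center [364. 384. 419. 457.] 0.64 1792
scene stand [256. 124. 326. 182.] 0.7 2018
scene stand [160. 194. 239. 262.] 0.69 2675
scene stand [322. 236. 395. 305.] 0.63 2842
scene small_plate_center [286. 333. 322. 377.] 0.91 928
256 (array([528.4, 317.6]), 91.4, 13.0, 1.8)
164 (array([549.7, 146.6]), 60.8, 14.1, -7.4)
top 404.6405959031657 196.47548106765984 (array([ 510.7, -213.7]), 143.6, 65.3, 6.4)
top 290.6923076923077 272.1095571095571 (array([335.2,  53.5]), 142.7, 66.5, 5.8)
scene 289.07730426164517 154.37165510406342 (array([ 241.3, -273.3]), 174.7, 102.2, 1.4)
scene 197.5536448598131 229.2766355140187 (array([ 518.2, -206.3]), 159.7, 96.1, 6.7)
scene 361.1643209007741 269.59887403237155 (array([341.8,  66.1]), 171.0, 80.8, 4.2)
```

```bash
python3 -m creep '-0.3 0.7 0 0 0 -2 0; -0.8 1.8 0 0 0 -4 0; -1.24 2.76 0 0 0 -7 0; -1.68 3.74 0 0 0 -10 0; -2.1 4.7 0 0 0 -12 0; -2.5 5.6 0 0 0 -14 0; -2.9 6.5 0 0 0 -16 0; -3.3 7.4 0 0 0 -18 0; -3.7 8.3 0 0 0 -20 0; -4.0 9.0 0 0 0 -20.6 0'
```

```text
clock: 1.83
eef_pos: [502.1, 343.6, 191.8]
tool_rot: [3.14, 0.001, 1.599]
force: [-0.3, 0.6, -0.6]
width: 85.3
```

```bash
python3 - <<'E'
from h import *; from cell import ctrl
s=ctrl.read_state(); print(s["clock"],s["eef_pos"],np.degrees(s["tool_rot"]),s["qpos"])
d=ctrl.get_image("wrist"); T=camT(d,s)
im=d["img"].copy(); draw(im,d,T,box(528.4,317.6,np.radians(1.8),90,12,28,118),(255,0,0)); save(im,"w1.png")
ds=ctrl.get_image("scene"); im=ds["img"].copy(); draw(im,ds,camT(ds),box(528.4,317.6,np.radians(1.8),90,12,28,118),(255,0,0));
for M in(box(511,-214,np.radians(6),142,64,0,5),box(511,-214,np.radians(6),114,30,55,55.1)): draw(im,ds,camT(ds),M,(255,0,0))
save(im,"s1.png")
dt=ctrl.get_image("top"); im=dt["img"].copy()
for M in(box(511,-214,np.radians(6),142,64,0,5),box(511,-214,np.radians(6),114,30,55,55.1)): draw(im,dt,camT(dt),M,(255,0,0))
save(cv2.resize(im[150:250,320:480],None,fx=5,fy=5),"t1.png")
E
```

```text
1.8333 [502.14140967 343.56393347 191.81263143] [1.79907883e+02 8.25840334e-02 9.16376186e+01] [-0.61292379  0.56643481 -0.0551099   1.63848942  0.0393051   0.93727652
  0.91667707]
```

View pics/w1.png

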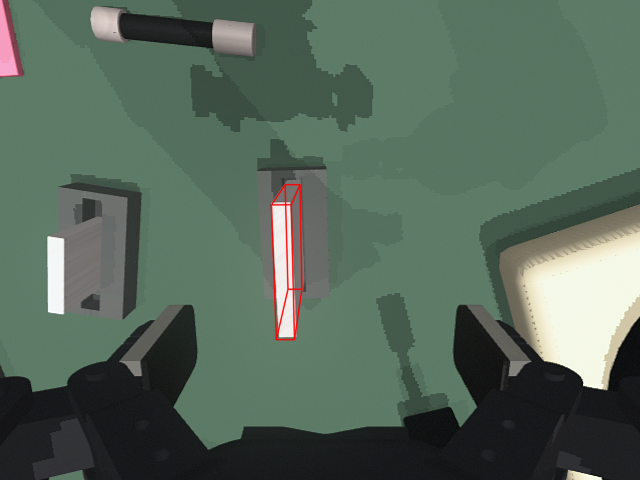

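View pics/s1.png

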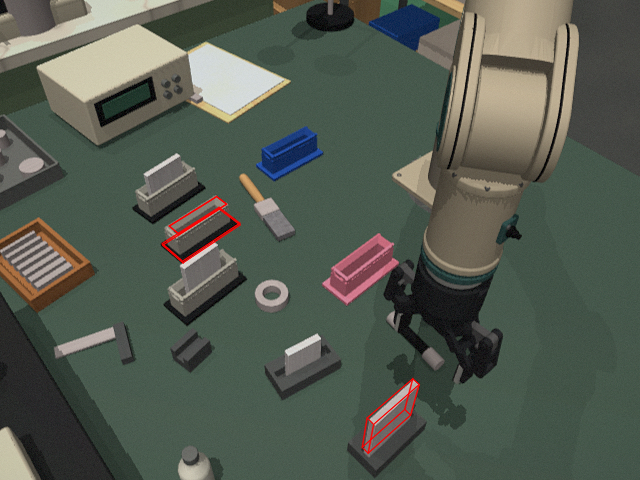

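View pics/t1.png

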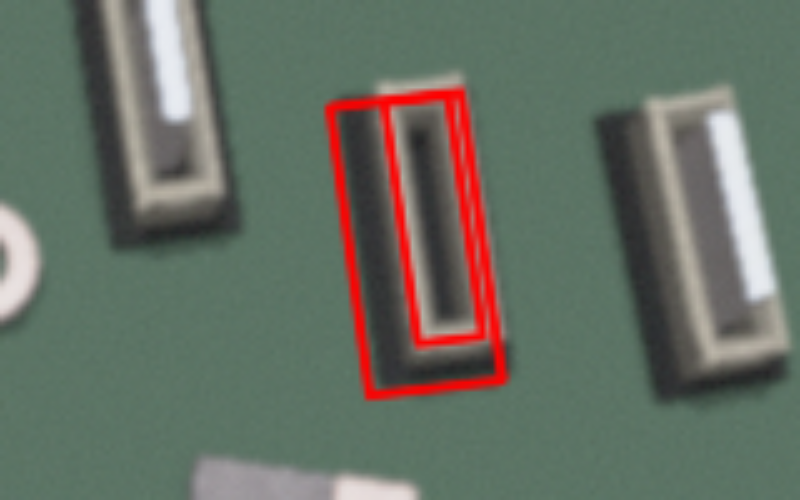

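The wrist overlay (top strip corners about (273,205) to (294,339)) fits the large plate. In the top view the empty stand sits around (406,195), and I'll refine its position later with the wrist camera.

```bash
python3 - <<'E'
from h import *; from cell import ctrl
s=ctrl.read_state()
d=ctrl.get_image("wrist"); T=camT(d,s)
g=d["img"].min(2); m=np.zeros_like(g,bool); m[195:350,262:305]=g[195:350,262:305]>215
v,u=np.nonzero(m); r=rect(unproj(d,T,np.c_[u,v],118)); print(r)
R=tool_T(s)
for z in(150,78): print(z,(R[:3,:3].T@(np.array([r[0][0],r[0][1],z])-R[:3,3]))/40)
E
```

```text
(array([526.9, 318.2]), 88.8, 11.0, 3.1)
150 [-0.66265483  0.61250593  1.04058613]
78 [-0.6604846   0.61040456  2.8405836 ]
```

```bash
python3 -m creep '-0.33 0.3 0 0 0 -0.8 0; -0.66 0.61 0.1 0 0 -0.8 0; -0.66 0.61 0.7 0 0 -0.8 0; -0.66 0.61 1.3 0 0 -0.8 0; -0.66 0.61 1.9 0 0 -0.8 0; -0.66 0.61 2.4 0 0 -0.8 0; -0.66 0.61 2.7 0 0 -0.8 0; -0.66 0.61 2.84 0 0 -0.8 0; -0.66 0.61 2.84 0 0 -0.8 0'; python3 - <<'E'
from h import *; from cell import ctrl
d=ctrl.get_image("wrist"); save(d["img"],"w2.png")
E
```

```text
clock: 2.78
eef_pos: [522.7, 322.7, 77.0]
tool_rot: [-3.14, 0.0, 1.617]
force: [-0.0, -0.1, -0.1]
width: 85.7
```

View pics/w2.png

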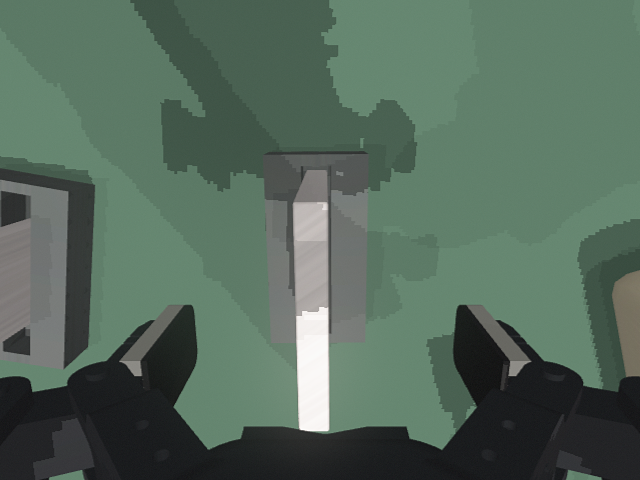

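```bash
python3 - <<'E'
from h import *; from cell import ctrl
s=ctrl.read_state(); d=ctrl.get_image("wrist"); T=camT(d,s)
print(s["eef_pos"],np.degrees(s["tool_rot"]),s["qd"])
im=d["img"].copy(); draw(im,d,T,box(526.9,318.2,np.radians(2.4),90,12,28,118),(255,0,0)); save(im,"w3.png")
E
```

```text
[523.68154876 322.88882235  78.18141788] [-1.79990530e+02 -2.22657579e-02  9.26368758e+01] [ 0.0075168  -0.02303155  0.00614953 -0.0171392   0.00212615  0.00240944
  0.00273621]
```

View pics/w3.png

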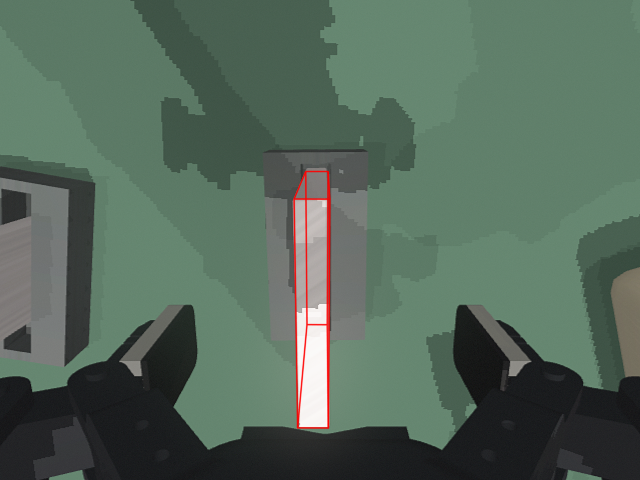

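```bash
python3 -m creep '-0.1 0.08 0 0 0 0 0; -0.1 0.08 0 0 0 0 0; -0.1 0.08 0 0 0 0 0.5; -0.1 0.08 0 0 0 0 1; -0.1 0.08 0 0 0 0 1; -0.1 0.08 0 0 0 0 1; -0.1 0.08 0 0 0 0 1; -0.1 0.08 0 0 0 0 1; -0.1 0.08 0 0 0 0 1; -0.1 0.08 0 0 0 0 1'; python3 -m creep '0 0 0 0 0 0 1; 0 0 0 0 0 0 1; 0 0 0 0 0 0 1; 0 0 0 0 0 0 1'; python3 - <<'E'
from h import *; from cell import ctrl
s=ctrl.read_state(); print(s["eef_pos"],s["width"],s["force"],np.degrees(s["tool_rot"]))
d=ctrl.get_image("wrist"); save(d["img"],"w4.png")
E
```

```text
clock: 3.72
eef_pos: [527.9, 318.6, 78.8]
tool_rot: [3.14, -0.001, 1.616]
force: [0.1, 0.2, 4.4]
width: 0.1
clock: 4.05
eef_pos: [528.0, 318.6, 78.7]
tool_rot: [3.14, -0.001, 1.616]
force: [-0.6, 0.7, 5.2]
width: 0.1
[527.99630723 318.63418288  78.74021462] 0.07559192622721707 [-0.56548533  0.67155422  5.23644511] [ 1.79929065e+02 -5.73733594e-02  9.25690544e+01]
```

View pics/w4.png

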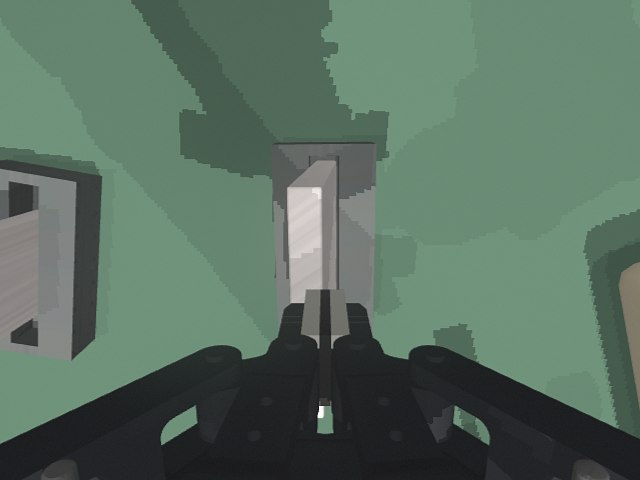

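```bash
python3 - <<'E'
from h import *; from cell import ctrl
s=ctrl.read_state(); d=ctrl.get_image("wrist"); T=camT(d,s)
tf=np.array(d["tool_from_camera"])
print(proj(d,tf,[[0,0,0],[6,0,0],[0,-11,0],[0,11,0],[0,-11,-40],[6,-11,-19],[6,11,-19]]))
save(cv2.resize(d["img"][140:440,220:440],None,fx=2,fy=2),"w5.png")
ds=ctrl.get_image("scene"); save(cv2.resize(ds["img"][260:480,330:560],None,fx=2.6,fy=2.6),"s5.png")
E
```

```text
[[325.20376287 276.45451715]
 [338.5272871  276.45045821]
 [325.20201193 253.04851563]
 [325.20546294 299.18035543]
 [325.3076875  285.54619991]
 [340.20844888 266.66450412]
 [339.73125282 317.11247255]]
```

View pics/w5.png

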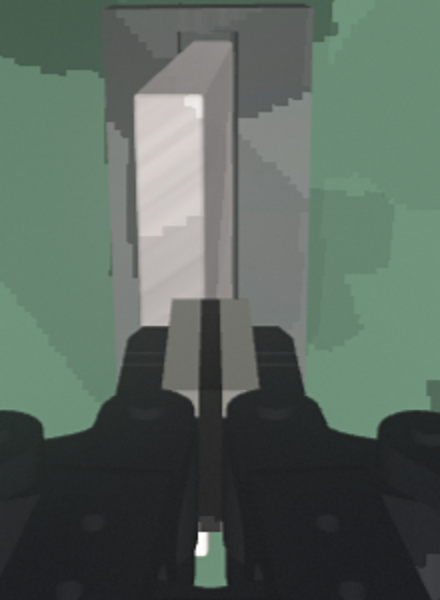

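View pics/s5.png

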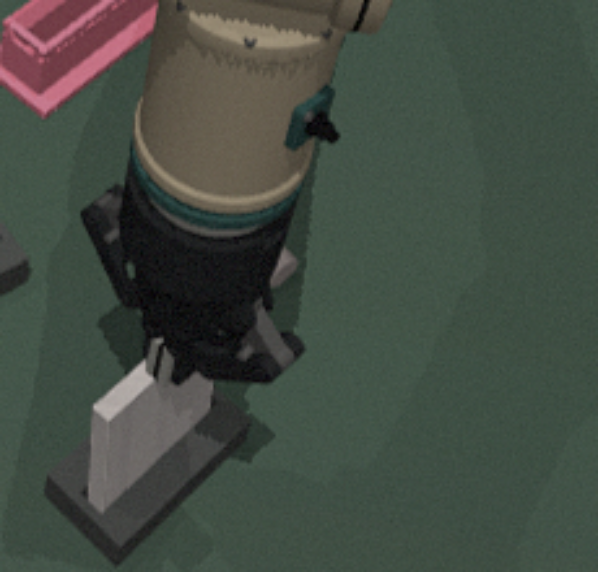

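```bash
python3 - <<'E'
from h import *; from cell import ctrl
s=ctrl.read_state(); print(s["eef_pos"],s["width"],s["force"])
ds=ctrl.get_image("scene"); im=ds["img"].copy(); T=camT(ds)
x,y,z=s["eef_pos"]
for zz in (78,98,118,128,138): print(zz,proj(ds,T,[[x,y,zz]]))
for zz,c in((78.7,(255,0,0)),(124,(255,255,0))):
    for p in proj(ds,T,[[x+11,y,zz],[x-11,y,zz]]): cv2.circle(im,tuple(int(round(q*8)) for q in p),12,c,-1,cv2.LINE_AA,3)
draw(im,ds,T,box(526.9,318.2,np.radians(2.4),90,12,28,118),(0,255,255))
save(cv2.resize(im[340:480,340:500],None,fx=4.2,fy=4.2,interpolation=cv2.INTER_CUBIC),"s6.png")
E
```

```text
[527.99449198 318.59360836  78.75429433] -0.1417494005653638 [-0.92964403 -0.07041333  5.59472387]
78 [[390.77813086 414.62566433]]
98 [[392.35633446 407.80935706]]
118 [[393.99100791 400.74915491]]
128 [[394.8304765  397.12346562]]
138 [[395.68523723 393.43172917]]
```

View pics/s6.png

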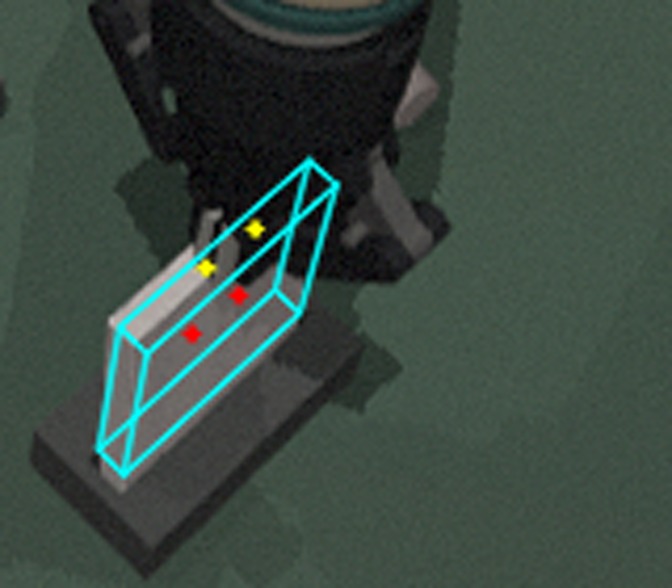

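The fingers shut on nothing. The reading is 0 mm wide with a 5 N upward force, and in the wrist view the tips lie about 45 mm short of the reported TCP, so they are resting on the plate's top. I'll raise, open and check.

```bash
python3 -m creep '0 0 -0.3 0 0 0 1; 0 0 -0.9 0 0 0 1; 0 0 -1.3 0 0 0 1; 0 0 -1.5 0 0 0 0.5; 0 0 -1.5 0 0 0 0; 0 0 -1.5 0 0 0 0; 0 0 -1.5 0 0 0 0; 0 0 -1.5 0 0 0 0; 0 0 -1.5 0 0 0 0'; python3 - <<'E'
from h import *; from cell import ctrl
s=ctrl.read_state(); print(s["eef_pos"],s["width"],s["force"],np.degrees(s["tool_rot"]))
d=ctrl.get_image("wrist"); T=camT(d,s)
im=d["img"].copy(); draw(im,d,T,box(526.9,318.2,np.radians(2.4),90,12,28,118),(255,0,0)); save(im,"w7.png")
ds=ctrl.get_image("scene"); im=ds["img"].copy(); Ts=camT(ds)
R=tool_T(s)
for o,c in((-13,(255,0,0)),(-55,(255,255,0))):
    for x in(-43,43):
        for y in(-11,11):
            p=proj(ds,Ts,(R@np.array([x,y,o,1]))[:3])[0]; cv2.circle(im,tuple(int(round(q*8)) for q in p),10,c,-1,cv2.LINE_AA,3)
draw(im,ds,Ts,box(526.9,318.2,np.radians(2.4),90,12,28,118),(0,255,255))
save(cv2.resize(im[300:480,320:520],None,fx=3.3,fy=3.3,interpolation=cv2.INTER_CUBIC),"s7.png")
E
```

```text
clock: 5.0
eef_pos: [526.8, 317.6, 136.9]
tool_rot: [-3.14, 0.001, 1.616]
force: [0.2, -0.4, -0.2]
width: 72.5
[526.82458924 317.60785534 136.87626905] 72.4877076557699 [ 0.15102165 -0.37760579 -0.15877201] [-1.79895507e+02  6.04184147e-02  9.25626246e+01]
```

View pics/w7.png

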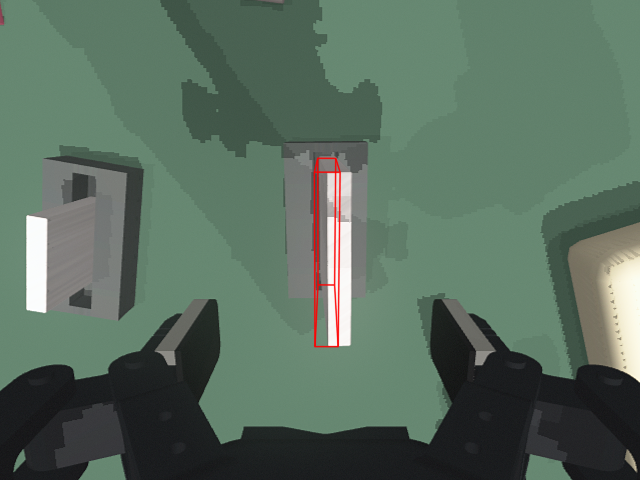

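View pics/s7.png

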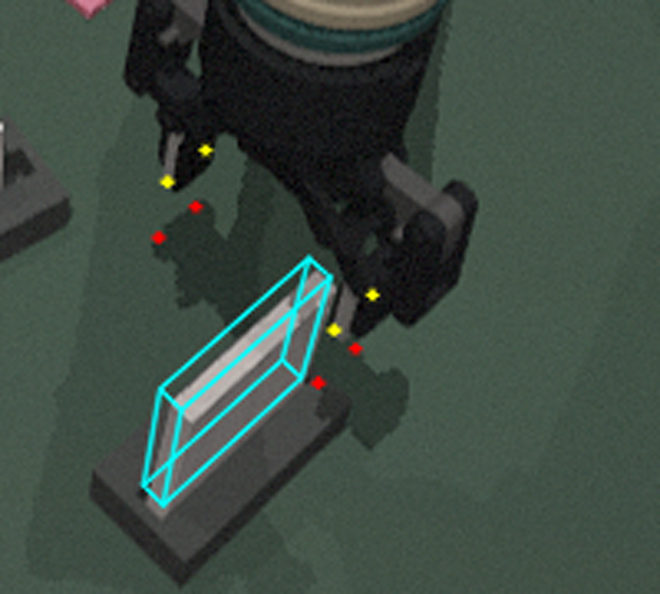

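Confirmed: with the jaws open, the visible tips match the yellow marks (55 mm short of the reported TCP), not the red ones. The real fingertips are therefore about 42 mm behind the reported TCP when shut. The plate now leans slightly in its groove. I'll descend about 42 mm deeper.

```bash
python3 -m creep '0 0 0.3 0 0 0 0; 0 0 0.8 0 0 0 0; 0 0 1.3 0 0 0 0; 0 0 1.7 0 0 0 0; 0 0 2.1 0 0 0 0; 0 0 2.35 0 0 0 0; 0 0 2.5 0 0 0 0; 0 0 2.55 0 0 0 0; 0 0 2.55 0 0 0 0'; python3 - <<'E'
from h import *; from cell import ctrl
s=ctrl.read_state(); print(s["eef_pos"],s["width"],s["force"],np.degrees(s["tool_rot"]))
d=ctrl.get_image("wrist"); T=camT(d,s)
save(d["img"],"w8.png")
E
```

```text
clock: 5.85
eef_pos: [527.5, 318.1, 35.9]
tool_rot: [-3.141, 0.0, 1.616]
force: [0.1, -0.4, -0.6]
width: 85.3
[527.51096259 318.05369448  35.86211568] 85.26354930146994 [ 0.08923323 -0.39253407 -0.59957649] [-1.79989553e+02  5.02291193e-03  9.25621819e+01]
```

View pics/w8.png

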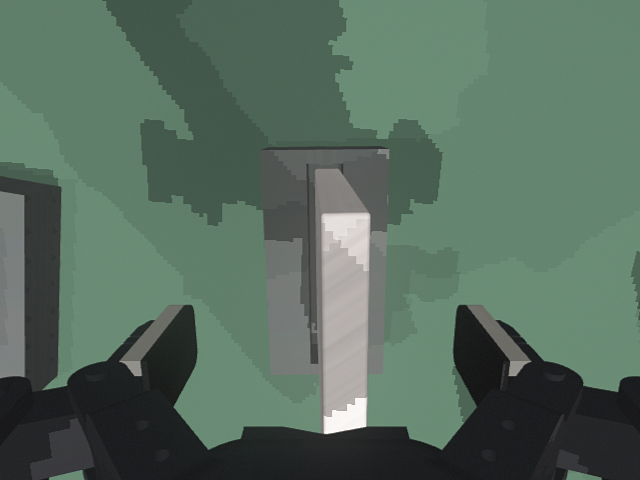

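The plate lies between the open jaws (cols 195 to 455) with the groove centred on col 325. Closing.

```bash
python3 -m creep '0 0 0 0 0 0 0.4; 0 0 0 0 0 0 0.6; 0 0 0 0 0 0 0.8; 0 0 0 0 0 0 1; 0 0 0 0 0 0 1; 0 0 0 0 0 0 1; 0 0 0 0 0 0 1; 0 0 0 0 0 0 1; 0 0 0 0 0 0 1; 0 0 0 0 0 0 1'; python3 - <<'E'
from h import *; from cell import ctrl
s=ctrl.read_state(); print(s["eef_pos"],s["width"],s["force"],np.degrees(s["tool_rot"]))
d=ctrl.get_image("wrist"); T=camT(d,s)
save(d["img"],"w9.png")
E
```

```text
clock: 6.73
eef_pos: [527.7, 318.5, 36.3]
tool_rot: [3.141, -0.001, 1.616]
force: [-0.6, 1.3, 3.4]
width: 11.4
[527.65755007 318.50764503  36.27470428] 11.387682891616173 [-0.55586134  1.25293743  3.43616472] [ 1.79972795e+02 -4.10513027e-02  9.25645666e+01]
```

View pics/w9.png

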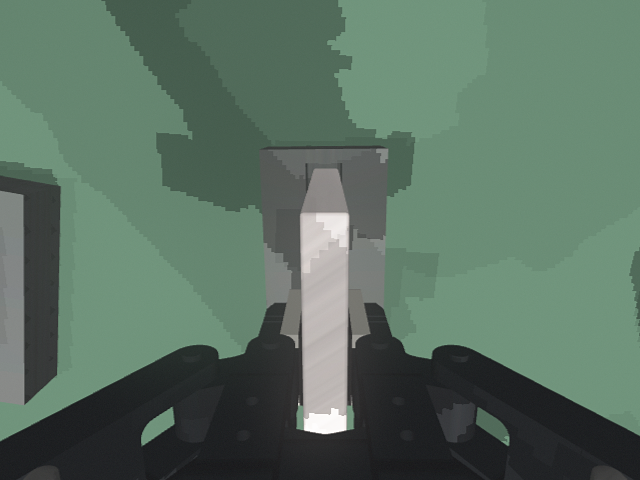

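Gripped (11.4 mm). Lift 150 mm.

```bash
python3 -m creep '0 0 -0.1 0 0 0 1; 0 0 -0.3 0 0 0 1; 0 0 -0.7 0 0 0 1; 0 0 -1.2 0 0 0 1; 0 0 -1.7 0 0 0 1; 0 0 -2.3 0 0 0 1; 0 0 -2.9 0 0 0 1; 0 0 -3.4 0 0 0 1; 0 0 -3.7 0 0 0 1; 0 0 -3.8 0 0 0 1'; python3 - <<'E'
from h import *; from cell import ctrl
from scipy.optimize import minimize
s=ctrl.read_state(); print(s["eef_pos"],s["width"],s["force"])
V=[]
for c in("top","scene"):
    d=ctrl.get_image(c); 
    near=(404,196) if c=="top" else (198,229)
    for m in ctrl.cut_out(c,"stand"):
        v,u=np.nonzero(m["pixels"])
        if abs(u.mean()-near[0])<15 and abs(v.mean()-near[1])<15: V.append((c,d,camT(d),m["pixels"].astype(np.float32))); print(c,len(u)); break
def sil(p,d,T):
    x,y,a,lx,ly,ft=p; S=4
    im=np.zeros((480*S,640*S),np.uint8)
    P=proj(d,T,np.r_[box(x,y,a,142,64,0,ft),box(x,y,a,lx,ly,50,55)])
    cv2.fillConvexPoly(im,cv2.convexHull(np.round((P+.5)*S).astype(np.int32)),255)
    return cv2.resize(im,(640,480),interpolation=cv2.INTER_AREA)/255.
def cost(p,vs): return sum(np.abs(sil(p,d,T)-m).sum() for c,d,T,m in vs)
for vs in(V,V[:1],V[1:]):
  best=None
  for a0 in(4,7):
    p0=np.array([511,-210,np.radians(a0),124,40,5])
    sx=np.array([p0]+[p0+np.eye(6)[i]*[8,8,.06,6,6,3][i] for i in range(6)])
    r=minimize(cost,p0,args=(vs,),method="Nelder-Mead",options=dict(initial_simplex=sx,maxiter=250))
    if best is None or r.fun<best.fun: best=r
  p=best.x; print([v[0] for v in vs],best.fun,np.round(p,2),np.degrees(p[2]))
  if len(vs)==2: pj=p
for c,d,T,m in V:
    im=d["img"].copy()
    for B in(box(*pj[:3],142,64,0,5),box(*pj[:3],102,18,43,43.1),box(*pj[:3],114,30,55,55.1)): draw(im,d,T,B,(255,0,0))
    u,v=(405,195) if c=="top" else (198,228)
    save(np.hstack([cv2.resize(q[v-45:v+45,u-45:u+45],None,fx=4.4,fy=4.4,interpolation=cv2.INTER_CUBIC) for q in(d["img"],im)]),"fit_"+c+".png")
E
```

```text
clock: 7.62
eef_pos: [528.4, 318.1, 190.5]
tool_rot: [3.139, -0.001, 1.615]
force: [0.5, -0.4, -4.1]
width: 11.0
[528.38516672 318.10342733 190.4568333 ] 11.029113600964688 [ 0.54250373 -0.38377116 -4.0980824 ]
top 1622
scene 2721
['top', 'scene'] 221.13725490196077 [ 5.1491e+02 -2.1751e+02  1.2000e-01  1.2177e+02  2.7810e+01  7.2900e+00] 6.716835366777422
['top'] 55.91372549019608 [ 5.1357e+02 -2.1830e+02  1.1000e-01  1.2400e+02  4.1780e+01  7.1500e+00] 6.319176583759774
['scene'] 135.85882352941175 [ 5.1573e+02 -2.1462e+02  1.3000e-01  1.2423e+02  3.4930e+01  6.6200e+00] 7.1806265292212075
```

View pics/fit_top.png

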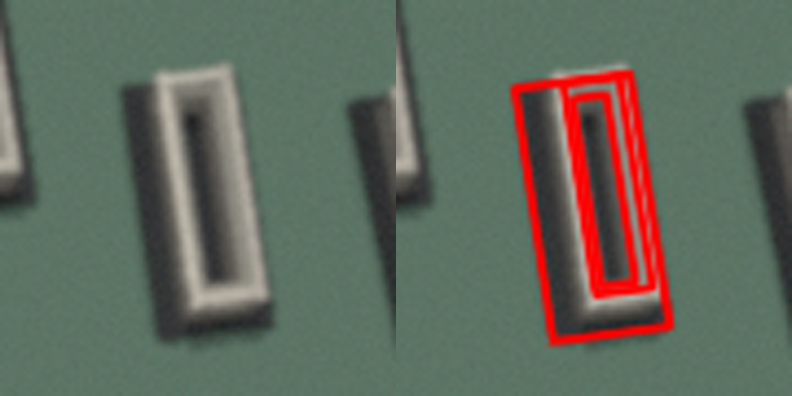

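View pics/fit_scene.png

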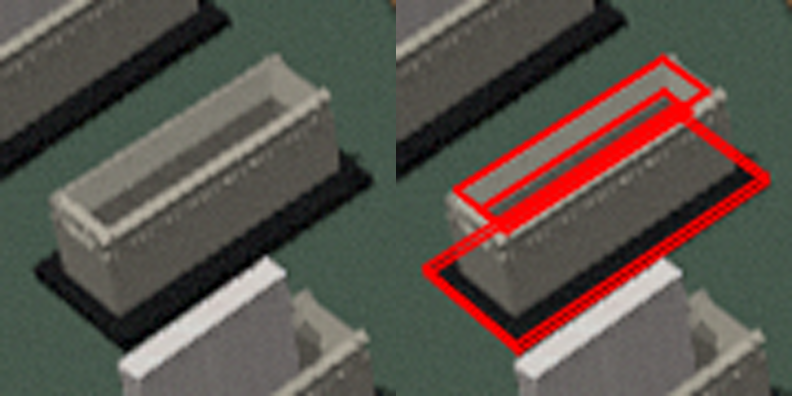

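Combining the rim and foot in both views, the stand is at about (516, -215), yaw 6.5°. I'll carry the plate over and refine with the wrist camera from the side.

```bash
python3 -m creep '-0.2 -0.05 0 0 0 -0.4 1; -0.6 -0.05 0 0 0 -0.8 1; -1.2 -0.1 0 0 0 -1.2 1; -1.9 -0.15 0 0 0 -1.6 1; -2.6 -0.2 0 0 0 -2 1; -3.3 -0.25 0 0 0 -2.4 1; -4 -0.3 0 0 0 -2.8 1; -4.6 -0.35 0 0 0 -3.2 1; -5.1 -0.4 0 0 0 -3.6 1; -5.4 -0.4 0 0 0 -3.9 1'; python3 -m creep '-0.2 0 0 0 0 0 1; -0.6 0 0 0 0 0 1; -1.2 0 0 0 0 0 1; -1.9 0 0 0 0 0 1; -2.6 0 0 0 0 0 1; -3.3 0 0 0 0 0 1; -4 0 0 0 0 0 1; -4.6 0 0 0 0 0 1; -5.2 0 0 0 0 0 1; -5.5 0 0 0 0 0 1';  python3 - <<'E'
from h import *; from cell import ctrl
s=ctrl.read_state(); print(s["eef_pos"],s["width"],s["force"],np.degrees(s["tool_rot"]),s["qpos"])
d=ctrl.get_image("wrist"); T=camT(d,s); im=d["img"].copy()
a=(516,-215.3,np.radians(6.5))
for B in(box(*a,142,64,0,5),box(*a,102,18,43,43.1),box(*a,114,30,55,55.1)): draw(im,d,T,B,(255,0,0))
save(im,"w10.png"); save(d["img"],"w10raw.png")
E
```

```text
clock: 8.65
eef_pos: [519.5, 97.1, 187.0]
tool_rot: [-3.138, 0.002, 1.681]
force: [-0.3, 0.1, -3.6]
width: 11.4
clock: 9.48
eef_pos: [545.4, -120.9, 187.3]
tool_rot: [-3.14, 0.002, 1.68]
force: [-0.1, -1.5, -3.5]
width: 11.3
[ 545.40015655 -120.89659023  187.30660948] 11.294591827017099 [-0.078923   -1.45225388 -3.46647913] [-1.79928544e+02  9.67194358e-02  9.62708044e+01] [ 0.20721722  0.50187987 -0.06074454  1.77968128  0.04105578  0.86199131
  1.80743395]
```

View pics/w10.png

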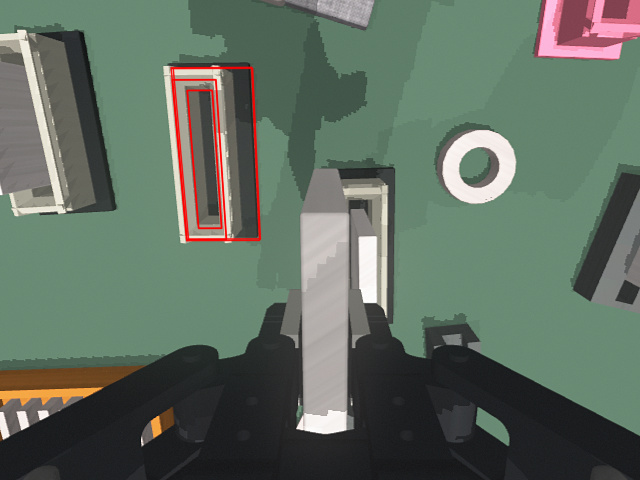

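```bash
python3 - <<'E'
import cv2
a=cv2.imread("pics/w10raw.png"); cv2.imwrite("pics/w10z.png",cv2.resize(a[50:250,150:270],None,fx=3,fy=3,interpolation=cv2.INTER_CUBIC))
E
```

```text
(no output)
```

View pics/w10z.png

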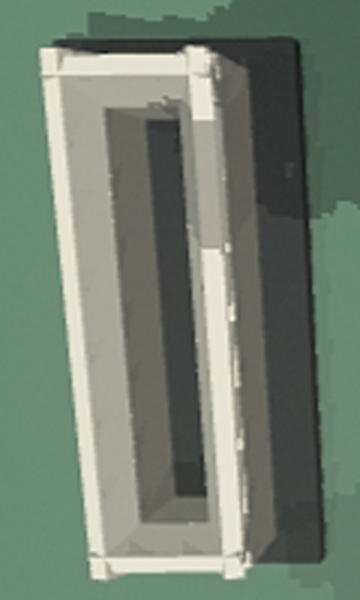

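```bash
python3 - <<'E'
from h import *; from cell import ctrl
s=ctrl.read_state(); d=ctrl.get_image("wrist"); T=camT(d,s); print(s["eef_pos"],np.degrees(s["tool_rot"]),s["clock"])
for n,z,c in(("inner",55,[(60,75),(190,75),(225,556),(105,556)]),("outer",55,[(40,50),(210,50),(243,577),(92,577)]),("slot",43,[(105,108),(182,106),(207,522),(140,522)]),("footR",5,[(298,38),(325,562)])):
    P=unproj(d,T,np.array(c)/3+[150,50],z); 
    v=P[0]-P[-1] if n!="footR" else P[0]-P[1]
    print(n,np.round(P.mean(0),1),rect(P) if len(P)>2 else "",np.round(np.degrees(np.arctan2(v[1],v[0])),1), np.round(P[:,:2],1).tolist())
E
```

```text
[ 545.59275979 -122.66327422  187.39431876] [-1.79946078e+02  1.73887199e-01  9.61505755e+01] 9.5333
inner [ 513.3 -218.4   55. ] (array([ 513.3, -218.3]), 114.1, 30.3, 6.5) -173.5 [[458.3, -239.9], [455.1, -210.1], [568.3, -196.8], [571.6, -226.9]]
outer [ 513.4 -218.1   55. ] (array([ 513.4, -218.2]), 124.9, 38.9, 6.4) -173.4 [[453.4, -244.5], [449.3, -205.8], [573.3, -192.0], [577.4, -230.1]]
slot [ 513.3 -218.6   43. ] (array([ 513.2, -218.6]), 102.2, 18.5, 6.2) -173.6 [[463.8, -233.2], [461.4, -214.9], [563.0, -204.4], [564.9, -221.8]]
footR [ 509.9 -186.6    5. ]  -173.3 [[438.9, -195.0], [580.9, -178.3]]
```

In this wrist view the slot's inner rim measures 114 x 30 mm at yaw 6.5°, which matches the stand exactly. Its centre is about (513.3, -217). Moving over it.

```bash
python3 -m creep '-0.3 -0.15 0 0 0 -0.3 1; -0.8 -0.4 0 0 0 -0.3 1; -1.4 -0.7 0 0 0 -0.3 1; -1.9 -0.9 0 0 0 -0.3 1; -2.2 -1.02 0 0 0 -0.3 1; -2.25 -1.03 0 0 0 -0.3 1; -2.25 -1.03 0 0 0 -0.3 1; -2.25 -1.03 0 0 0 -0.3 1; -2.25 -1.03 0 0 0 -0.3 1';  python3 - <<'E'
from h import *; from cell import ctrl
s=ctrl.read_state(); print(s["eef_pos"],s["width"],s["force"],np.degrees(s["tool_rot"]))
d=ctrl.get_image("wrist"); T=camT(d,s); im=d["img"].copy()
a=(513.3,-217,np.radians(6.5))
for B in(box(*a,142,64,0,5),box(*a,114,30,55,55.1),box(*a,124.5,39,55,55.1)): draw(im,d,T,B,(255,0,0))
R=tool_T(s)
save(im,"w11.png")
dt=ctrl.get_image("scene"); save(cv2.resize(dt["img"][60:330,100:420],None,fx=2.3,fy=2.3),"s11.png")
E
```

```text
clock: 10.33
eef_pos: [515.9, -208.6, 187.9]
tool_rot: [3.141, -0.002, 1.692]
force: [-0.6, 0.9, -3.8]
width: 11.4
[ 515.92727861 -208.59775706  187.91234911] 11.370704659153288 [-0.59348769  0.86924715 -3.78497493] [ 1.79970361e+02 -8.98410914e-02  9.69355733e+01]
```

View pics/w11.png

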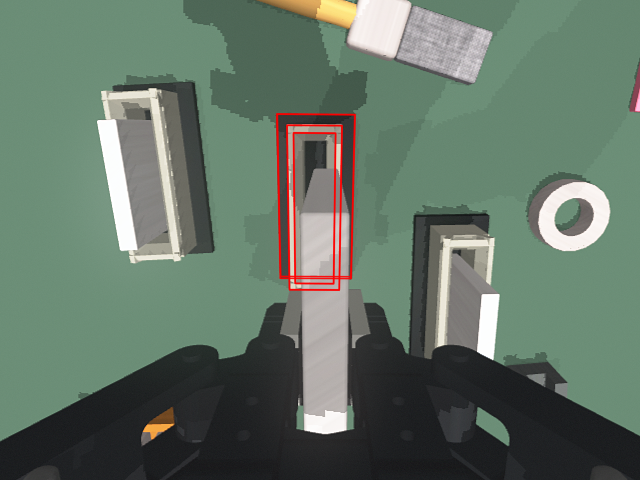

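View pics/s11.png

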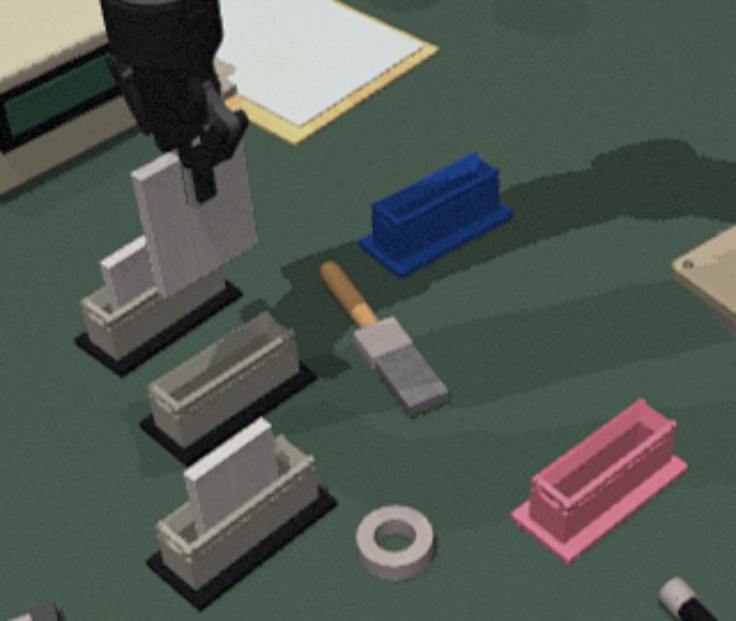

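```bash
python3 -m creep '-0.1 -0.04 0 0 0 0.2 1; -0.2 -0.07 0 0 0 0.4 1; -0.2 -0.07 0 0 0 0.4 1; -0.2 -0.07 0 0 0 0.4 1; -0.2 -0.07 0 0 0 0.4 1; -0.2 -0.07 0 0 0 0.4 1';  python3 - <<'E'
from h import *; from cell import ctrl
s=ctrl.read_state(); print(s["eef_pos"],s["width"],s["force"],np.degrees(s["tool_rot"]))
d=ctrl.get_image("wrist"); T=camT(d,s); im=d["img"].copy()
a=(513.3,-217,np.radians(6.5))
for B in(box(*a,142,64,0,5),box(*a,114,30,55,55.1),box(*a,124.5,39,55,55.1)): draw(im,d,T,B,(255,0,0))
R=tool_T(s); x,y,z=s["eef_pos"]
draw(im,d,T,box(x-.7,y,s["tool_rot"][2]-np.pi/2,90,12,z-28.2,z+81.8),(0,0,255))
save(np.hstack([cv2.resize(q[80:340,240:400],None,fx=2.3,fy=2.3) for q in (d["img"],im)]),"w12.png")
E
```

```text
clock: 10.93
eef_pos: [513.3, -219.3, 188.0]
tool_rot: [3.142, -0.0, 1.682]
force: [0.7, 0.4, -4.0]
width: 11.2
[ 513.27616494 -219.27663344  187.97806025] 11.235883777627675 [ 0.65253692  0.35983528 -3.98664353] [ 1.79997258e+02 -1.44225641e-02  9.63568636e+01]
```

View pics/w12.png

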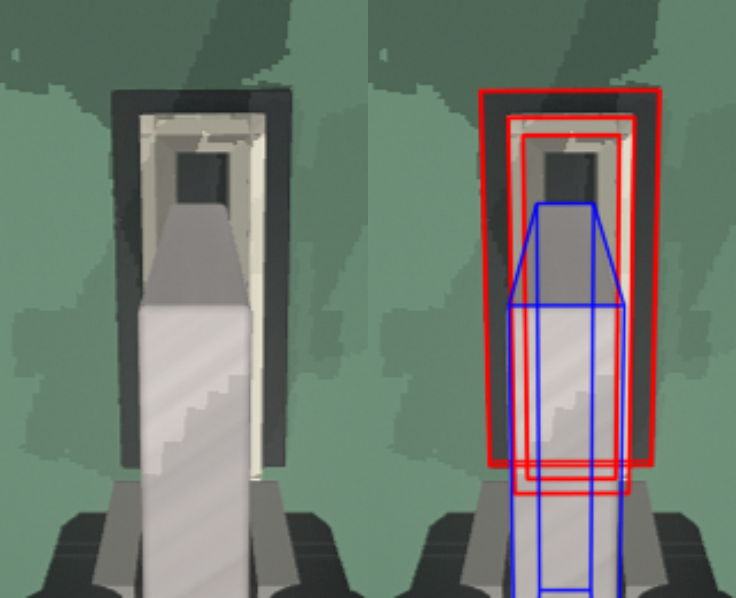

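Stand overlay agrees with the picture within about 1.5 mm; plate sits ~2 mm to the left of the slot. Correct it and lower to just above the rim.

```bash
python3 -m creep '0.05 -0.01 0.2 0 0 -0.1 1; 0.05 -0.01 0.6 0 0 -0.1 1; 0.05 -0.01 1.1 0 0 -0.1 1; 0.05 -0.01 1.6 0 0 -0.1 1; 0.05 -0.01 2 0 0 -0.1 1; 0.05 -0.01 2.3 0 0 -0.1 1; 0.05 -0.01 2.4 0 0 -0.1 1; 0.05 -0.01 2.4 0 0 -0.1 1; 0.05 -0.01 2.4 0 0 -0.1 1; 0.05 -0.01 2.4 0 0 -0.1 1';  python3 - <<'E'
from h import *; from cell import ctrl
s=ctrl.read_state(); print(s["eef_pos"],s["width"],s["force"],np.degrees(s["tool_rot"]))
d=ctrl.get_image("wrist"); save(cv2.resize(d["img"][40:340,220:420],None,fx=2,fy=2),"w13.png")
dt=ctrl.get_image("scene"); save(cv2.resize(dt["img"][130:310,100:300],None,fx=3,fy=3),"s13.png")
E
```

```text
clock: 11.82
eef_pos: [513.4, -217.7, 92.8]
tool_rot: [3.14, 0.001, 1.684]
force: [-0.2, -0.0, -4.0]
width: 10.7
[ 513.41573473 -217.67776466   92.77510807] 10.675490914337821 [-0.19628477 -0.04238603 -3.98674936] [1.79910018e+02 4.22842673e-02 9.64639954e+01]
```

View pics/w13.png

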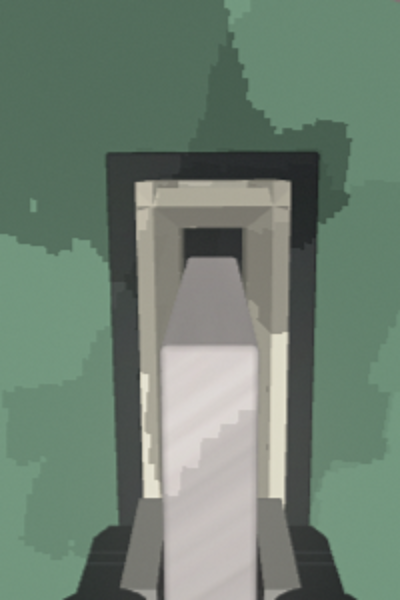

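View pics/s13.png

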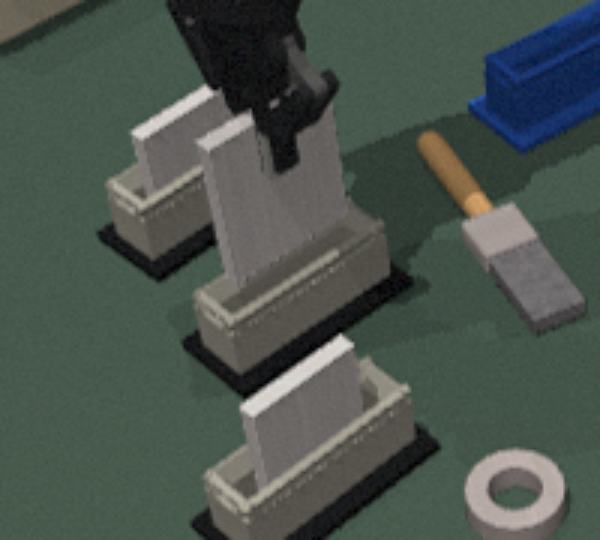

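The plate is aligned over the slot, with its bottom inside the flare. Lowering gently.

```bash
python3 -m creep '0 0 0.1 0 0 0 1; 0 0 0.25 0 0 0 1; 0 0 0.4 0 0 0 1; 0 0 0.55 0 0 0 1; 0 0 0.7 0 0 0 1; 0 0 0.8 0 0 0 1; 0 0 0.8 0 0 0 1'; python3 -m creep '0 0 0.1 0 0 0 1; 0 0 0.2 0 0 0 1; 0 0 0.3 0 0 0 1; 0 0 0.4 0 0 0 1; 0 0 0.48 0 0 0 1; 0 0 0.52 0 0 0 1; 0 0 0.52 0 0 0 1; 0 0 0.52 0 0 0 1'
```

```text
clock: 12.5
eef_pos: [511.8, -217.1, 58.7]
tool_rot: [-3.14, -0.001, 1.684]
force: [-0.3, 0.2, -3.4]
width: 11.5
clock: 13.17
eef_pos: [512.6, -217.5, 39.1]
tool_rot: [-3.142, -0.0, 1.684]
force: [0.5, -0.8, -4.4]
width: 11.0
```

```bash
python3 -m creep '0 0 0.03 0 0 0 1; 0 0 0.05 0 0 0 1; 0 0 0.05 0 0 0 1; 0 0 0.05 0 0 0 1'; python3 -m creep '0 0 0.03 0 0 0 1; 0 0 0.05 0 0 0 1; 0 0 0.05 0 0 0 1; 0 0 0.05 0 0 0 1'
```

```text
clock: 13.5
eef_pos: [512.6, -217.5, 37.2]
tool_rot: [-3.142, -0.0, 1.684]
force: [-0.4, -0.2, -3.3]
width: 10.7
clock: 13.83
eef_pos: [512.9, -217.6, 36.2]
tool_rot: [3.141, 0.0, 1.683]
force: [-1.8, 1.0, 5.2]
width: 11.2
```

Contact at the expected height (force -3.3 to +5.2 N at z 36.2), so the plate is on the slot floor. Open and check.

```bash
python3 -m creep '0 0 0 0 0 0 0.7; 0 0 0 0 0 0 0.4; 0 0 0 0 0 0 0.2; 0 0 0 0 0 0 0.2; 0 0 0 0 0 0 0.2; 0 0 0 0 0 0 0.2; 0 0 0 0 0 0 0.2; 0 0 0 0 0 0 0.2'; python3 - <<'E'
from h import *; from cell import ctrl
s=ctrl.read_state(); print(s["eef_pos"],s["width"],s["force"])
d=ctrl.get_image("wrist"); save(d["img"],"w14.png")
E
```

```text
clock: 14.5
eef_pos: [512.6, -217.4, 35.1]
tool_rot: [-3.142, -0.0, 1.684]
force: [0.3, 0.1, -0.2]
width: 68.2
[ 512.61726081 -217.42910826   35.14545266] 68.21829573546748 [ 0.29029186  0.10785424 -0.15420037]
```

View pics/w14.png

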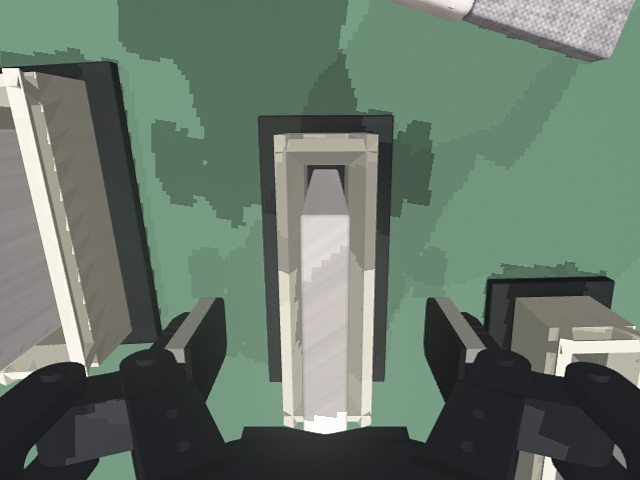

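The plate stands upright in the slot (strip at cols 300 to 350) and both jaws are clear of it. I'll retract straight up and away.

```bash
python3 -m creep '0 0 -0.3 0 0 0 0.2; 0 0 -0.8 0 0 0 0.2; 0 0 -1.4 0 0 0 0.2; 0 0 -2 0 0 0 0.2; 0 0 -2.6 0 0 0 0.2; 0 0 -3.2 0 0 0 0.2; 0 0 -3.7 0 0 0 0.2; 0 0 -3.9 0 0 0 0.2'; python3 -m creep '0.3 -0.3 0 0 0 0 0.2; 1 -0.7 0 0 0 0 0.2; 1.8 -1 0 0 0 0 0.2; 2.4 -1 0 0 0 0 0.2; 2.6 -1 0 0 0 0 0.2; 2.6 -1 0 0 0 0 0.2; 2.6 -1 0 0 0 0 0.2; 2.6 -1 0 0 0 0 0.2';  python3 - <<'E'
from h import *; from cell import ctrl
s=ctrl.read_state(); print(s["eef_pos"],s["clock"],s["qd"].round(3))
d=ctrl.get_image("wrist"); T=camT(d,s); im=d["img"].copy()
a=(513,-217.3,np.radians(6.5))
draw(im,d,T,box(*a,90,12,55,118),(255,0,0)); draw(im,d,T,box(*a,114,30,55,55.1),(0,0,255)); save(im,"w15.png")
dt=ctrl.get_image("scene"); im=dt["img"].copy(); draw(im,dt,camT(dt),box(*a,90,12,55,118),(255,0,0)); save(np.hstack([cv2.resize(q[130:330,110:240],None,fx=2.9,fy=2.9) for q in(dt["img"],im)]),"s15.png"); save(dt["img"],"s15f.png")
E
```

```text
clock: 15.22
eef_pos: [514.2, -218.1, 194.1]
tool_rot: [3.137, 0.002, 1.683]
force: [0.1, -0.9, 0.4]
width: 67.9
clock: 15.88
eef_pos: [461.6, -120.2, 191.0]
tool_rot: [3.142, 0.001, 1.682]
force: [-0.1, -0.2, 0.4]
width: 68.0
[ 461.62327241 -120.24876272  190.96969461] 15.8833 [ 0.008  0.001  0.001 -0.002 -0.004  0.    -0.003]
```

View pics/w15.png

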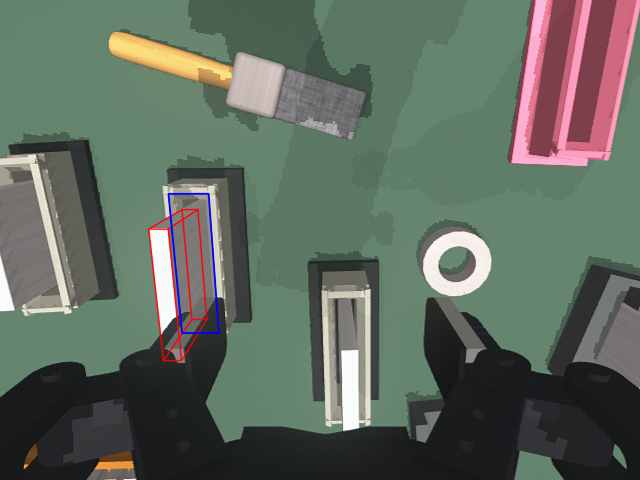

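View pics/s15.png

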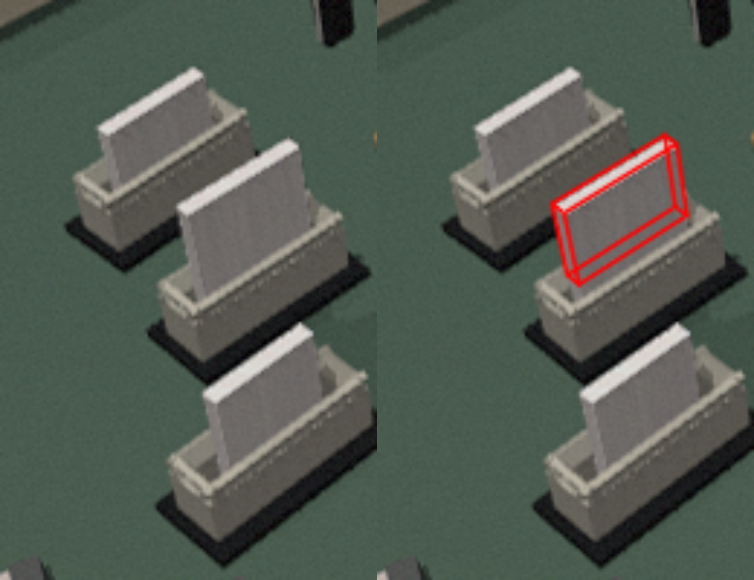

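View pics/s15f.png

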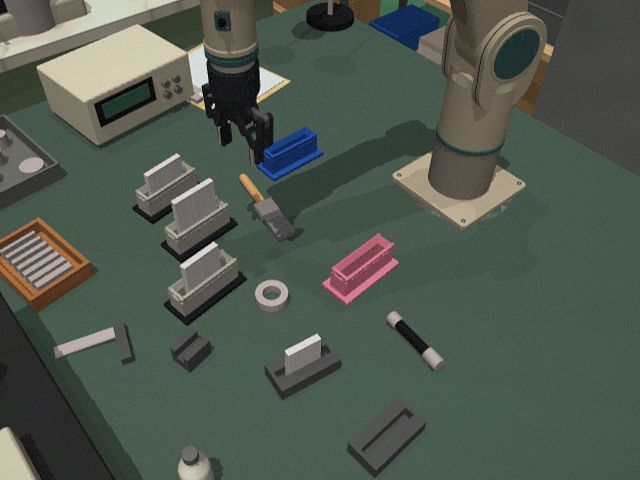

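The larger plate stands upright in the middle grey stand at (197,215), and its top strip matches the seated model. The small plate is unmoved at (303,355), and the robot is clear. Handing in.

```bash
python3 -c "
from cell import ctrl
print(ctrl.finish_job())"
```

```text
the job is handed in; nothing more can be done
None
```

The larger plate now stands upright in the slot of the only empty grey stand. I lowered it until it touched the floor, released it and backed the arm clear. The job is handed in, but no verdict came back.

**First grasp missed:** the fingers closed on nothing, on top of the plate. Both the wrist and scene views put the real fingertips about 42 mm behind the reported TCP. This made the plate lean slightly in its groove. I went 42 mm deeper and the second grasp held, at an opening of 11.4 mm.

**Seating:** contact came at a reported TCP height of 36.2 mm, the height at which I had gripped the plate in its block. The reported vertical force went from -3.3 to +5.2 N.

**Last checks:**
- The plate matches a seated model to within a few millimetres, in the scene and wrist views.
- The smaller plate looks unmoved in its block; I compared it by eye only.
- The arm was still and touching nothing, at about 16 s of the 43 s allowed.

**Disagreement:** the top and scene views put the stand up to about 3 mm from where the wrist camera did. I used the wrist camera's value, which gave the exact slot dimensions.

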